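# Open the damp box gate and hold it wide

## Task

Open the gate of the damp box so that the potter can slide the ware out: first squeeze the slide catch together until its bolt is fully drawn back, where it stays, then squeeze the gate's sprung grip and, keeping it squeezed, swing the gate out past its click until it stands square to the front of the box or wider. Finish there, still holding the squeezed grip in the fingers with the gate held wide and still, because the gate drifts back when let go; leave the pots and everything else on the bench undisturbed.

Things in the scene. Friction and masses are not known exactly. Their poses are not given: they have to be found in the camera images.
- tote: Damp box: grey container 300 deep (x) x 400 wide (y) x 220 mm high, clear flush lid, side-hinged gate in front; too heavy to slide. Origin: centre of underside. x points from the front (gate side, facing the robot) to the back, y to the robot's left, z up. The gate (244 wide, 12 thick) is centred on a plane 144 mm in front of the origin, hinged at its +y end; the slide catch is on the -y front corner.
- slide_catch (a joint): Travel of the slide catch's bolt, m: 0 = shot, lying across the front of the gate's free edge; 0.020 = fully drawn back (towards the tote's -y). It clears the gate from 0.013. About 5 N moves it, and it stays where it is left.
- catch_tab (a point): Middle of the top of the slide catch's moving orange thumb tab: 10 mm thick along the tote's y, 20 mm along x, 34 mm tall. It moves to the stop (tote -y) as the catch is squeezed. Tops of tab and stop are 261 mm above the bench; the highest thing under fingers beside them is at 227 mm.
- catch_stop (a point): Middle of the top of the slide catch's fixed pale grey finger stop, same size as the tab and in line with it along the tote's y. Over their outer faces: 56 mm shot (up to 3 less at the start), 36 mm fully squeezed (only the tab moves). Squeeze both together from above, closing along the tote's y; beyond the tab the next obstacle is the gate's trigger, 57 mm on.
- gate_swing (a joint): Gate angle, rad: 0 shut; grows as the free edge swings out to the robot, clockwise from above; stop at 1.85. A weak spring closes it (1 to 2 N at the grip). A sprung roller clicks over a cam lobe at about 0.85 (felt from 0.55 to 1.15, about 6 N at the grip); once past, a gate let go drifts back and rests against the lobe at about 1.1.
- gate_hinge (a point): Point on the gate's upright hinge axis, fixed to the tote, 227 mm above the bench.
- gate: The gate: dark frame with a clear pane, 244 mm wide, 12 thick, bottom edge 40 mm above the bench. On its top edge is the squeeze grip: dark rail (top 227 mm above the bench), fixed orange post and the sprung orange trigger it carries. Origin: on the hinge axis at bench height; y points along the gate from the free edge to the hinge, z up; shut, its axes are parallel to the tote's.
- grip_post (a point): Middle of the top (261 mm above the bench) of the grip's fixed orange post, 10 mm thick along the gate, 20 mm across it, 34 mm tall above the rail; 164 mm from the hinge axis.
- grip_trigger (a point): Middle of the top of the sprung orange trigger tab, same size as the post and in line with it, on the side away from the hinge, 208 mm from the hinge axis when free. Over their outer faces: 54 mm free, 38 mm fully squeezed (only the trigger moves on the gate). Squeeze along the gate's length, from above.
- trigger (a joint): Travel of the trigger towards the post, m: 0 = free, its tongue in the keeper; the tongue clears the keeper from 0.010; 0.016 = fully squeezed. Sprung: 5 N at the start, 10.5 N fully squeezed; it springs back when released.
- bottle: Leather-hard grey bottle, 148 mm tall, on a 150 mm wooden bat inside the box on its +y side. Origin: underside of the bat. Leave alone.
- bowl: Pale bowl, 70 mm tall, on a 140 mm wooden bat inside the box on its -y side. Origin: underside of the bat. Leave alone.
- slip_bucket: Open bucket, 150 mm across, 140 mm tall, on the bench to the left. Origin: centre of its underside. Leave alone.
- jar_a: Amber glaze jar, white cap, 72 mm across, 100 mm tall, on the bench to the right. Leave alone.
- jar_b: Green glaze jar, black cap, 72 mm across, 100 mm tall, on the bench to the right. Leave alone.
- brush_pot: White pot of brushes, 72 mm across, 110 mm tall, brushes to 210 mm, on the bench to the right. Leave alone.
- rib: Wooden throwing rib, 110 x 50 x 7 mm, flat on the bench to the right. Leave alone.
- trimmer: Trimming tool, 180 mm long, wooden handle, flat on the bench to the left. Leave alone.

How it is judged:
On the way, in this order (a step that is already met when the one before it is completed fails the run):
1. the slide catch is drawn back while the gate is still shut (value of joint slide_catch above 0.013 m and value of joint gate_swing below 0.08 rad), for 0.1 s.
2. the grip is squeezed, its tongue out of the keeper, with the gate still shut and the slide catch back (value of joint trigger above 0.01 m and value of joint gate_swing below 0.1 rad and value of joint slide_catch above 0.013 m and contact force between the fingers and gate above 1 N), for 0.05 s.
3. the gate is past its click, held by the squeezed grip (value of joint gate_swing above 1.2 rad and value of joint trigger above 0.005 m and contact force between the fingers and gate above 1 N), for 0.05 s.
At the end, for the whole second after the job is handed in: Gate still, at least 81 degrees open (1.42 rad), held by the fingers on the grip (over 1 N) with the trigger squeezed over 5 of its 16 mm; slide catch back over 13 of its 20 mm; every pot, jar and tool upright and within 20 mm of where it stood (value of joint gate_swing above 1.42 rad and velocity of joint gate_swing between -0.1 and 0.1 rad/s and value of joint slide_catch above 0.013 m and value of joint trigger above 0.005 m and contact force between the fingers and gate above 1 N and distance of each of bottle, bowl, slip_bucket, jar_a, jar_b, brush_pot, rib, trimmer from where it was at the start of the episode below 0.02 m and angle between each of bottle, bowl, slip_bucket, jar_a, jar_b, brush_pot, rib, trimmer's own z axis and vertical below 0.1 rad); the arm keeps its last pose, push and grip.
It fails at once if a pot in the damp box is shoved or knocked over (distance of any of bottle, bowl from where it was at the start of the episode above 0.03 m or angle between any of bottle, bowl's own z axis and vertical above 0.3 rad).
It fails at once if a jar, the brush pot or the bucket is shoved or knocked over (distance of any of slip_bucket, jar_a, jar_b, brush_pot from where it was at the start of the episode above 0.03 m or angle between any of slip_bucket, jar_a, jar_b, brush_pot's own z axis and vertical above 0.3 rad).
It fails at once if a tool on the bench is shoved (distance of any of rib, trimmer from where it was at the start of the episode above 0.03 m or angle between any of rib, trimmer's own z axis and vertical above 0.3 rad).
It also fails if it takes over 51 s, if anything falls off the work surface, if the arm or the gripper's body presses on something with over 40 N, if the wrist force passes 120 N, or if a joint passes its speed limit or range.

## Robot

A 6-joint arm with a two-finger parallel gripper is mounted at the origin on the work surface. World frame = base frame: x ahead of the robot, y to its left, z up, the work surface at z = 0. Lengths are in m, angles in rad, forces in N, time in s.
With the tool pointing down it reaches from about 0.375 to 0.9 m from the base axis. Payload 3.1 kg.
Tool frame: the origin (TCP) lies at the very end of the fingers, on their centre line; the grasp point (between the pads) lies 19 mm behind it; x points along the fingers, z is the direction in which the jaws open and shut, and the axes are right-handed (so a half turn about x gives the same grasp; the last joint's range is limited). The gripper opens to 85 mm and grips with 20 to 120 N. Pads are 22 mm wide; open, the fingers measure 114 mm over their backs; the gripper's body (76 mm by 85 mm) begins 54 mm behind the grasp point. The pads swing forward as they close: fully open they stand 13 mm farther back than shut.
Start: joints at [0.96, 0.527, 1.433, -0, 1.181, -0.178], TCP at [0.262, 0.567, 0.231] pointing down, gripper open.
Joint ranges: [-3.08, 3.08], [-0.75, 2.2], [0.22, 2.44], [-1.43, 4.57], [0, 2.65], [-2.85, 2.85]. Speed limits (rad/s): [2.79, 2.79, 3.14, 3.14, 3.14, 3.14].

## Interface

Orientations are given as a unit quaternion [x, y, z, w].
In Python, from station import manip, viewer, job gives the robot as it stands.
- The arm moves only by the tool move_arm, never from a script. Its argument "deltas" is one flat list of numbers, 7 for each row, row after row: the finger opening in mm, from 0 to 85.4, then the shift along the tool's x, y, z in mm, then the turn, a rotation vector about the tool's x, y, z in degrees. In form: [jaw, tx, ty, tz, rx, ry, rz, jaw, tx, ty, tz, rx, ry, rz, ...]. A call has 1 to 10 rows; each row shifts and turns the commanded pose from where the row before left it, along the tool's axes as they then stand; what a row does not reach is not made up. A row lasts 1/10 s, in which the tool goes at most 50 mm and 8.59 degrees, less where a joint would pass 70% of its speed; a pose out of reach is approached as far as the arm can. A call is refused whole if a number of a shift passes 50 or a number of a turn 8.59, either way. A call with a gripper value outside its range is refused whole. The fingers move at their own pace and stop on an object; "force" is the grip in N (left out, the last holds). Time passes only in rows, so rows that do not move let the fingers close. It gives the time, the measured TCP pose, the force and the opening at its end, in the units of the state.
- manip.sense(): the state, without advancing time (a new reading comes with each control period).
- viewer.snapshot(name): name is "side" or "top" or "wrist"; returns a dict with "image" (400x640x3 uint8, red, green, blue), "depth" (400x640 float32, m along the optical axis (not along the pixel's ray), 0 where there is no reading), "fovy" (degrees; the focal length in pixels is half the picture's height over the tangent of half this angle, whatever the lens; pixels are square), "cx", "cy" (the principal point, pixels), "R" (3x3) and "t" (3): a world point X has camera coordinates R X + t. Camera axes: x right, y down, z forward; pixel columns grow to the right and rows downward; lengths in m; the calibration is good to about 2 mm. The wrist camera is an equidistant fisheye: a pixel r from the principal point sees the ray r / f radians off the axis. A picture is of the moment at which its call begins.
- job.sign_off(): hands the job in, once; it reports no verdict.
The state is a dict: "t": time; "q": joint angles; "qd": joint speeds; "tau": joint torques, N m; "tcp_pos": TCP position; "tool_rot": TCP orientation; "force": force on the tool from outside, world axes, zero at the start; "ft_torque": the same for the moment, N m; "finger_gap": opening from 0.0 (shut) to 1.0 (fully open).
Only numpy, scipy, OpenCV 4.12 (cv2) and the standard library are available. Lean on these libraries where they do the work, as an engineer would, in place of code of your own. Each camera call takes 0.05 s, during which the arm holds its last target.

## Working session

There is one attempt and no reset: what is moved stays moved. The work goes in short steps, Python scripts to look and compute and a tool call to move; the robot and the scene stay as the last step left them, time stands still between calls to the robot, and variables do not carry over. Pictures are saved under pics/ and viewed, and the job is handed in when it is done.

Besides the shell and the picture viewer there is one more tool, called after "Request:" as name(argument=value, ...), one argument or row to a line, values as JSON. move_arm: Moves the arm, as the interface text tells. Its arguments: {"type":"object","properties":{"deltas":{"type":"array"},"force":{"type":"number"}},"required":["deltas"]}

```bash
mkdir -p pics
python3 - <<'E'
from station import manip, viewer
import cv2,numpy as np
print(manip.sense())
for n in ["side","top","wrist"]:
    s=viewer.snapshot(n); cv2.imwrite(f"pics/a_{n}.png",s["image"][...,::-1]); np.savez(f"a_{n}.npz",**s)
    print(n,s["fovy"],s["cx"],s["cy"],s["R"].round(3).tolist(),s["t"].round(3).tolist())
E
```

```text
{'t': 0.0, 'q': array([ 9.59493040e-01,  5.28485757e-01,  1.43393562e+00,  2.59940895e-05,
        1.18140513e+00, -1.78504946e-01]), 'qd': array([ 7.76451583e-04, -1.36096797e-03,  1.87763895e-05,  4.66027387e-04,
       -1.53198584e-04,  5.18102078e-04]), 'tau': array([ 1.33772250e-03, -4.42352450e+01, -1.78028530e+01, -3.31629917e-05,
        8.26572912e-03,  2.60720111e-05]), 'tcp_pos': array([0.2616736 , 0.56677448, 0.230311  ]), 'tool_rot': array([-0.38127096,  0.59643063,  0.38068542,  0.5949635 ]), 'force': array([-0.27845416,  0.63857961, -0.67453078]), 'ft_torque': array([-0.04845523, -0.01459196, -0.04507695]), 'finger_gap': 1.0018307254606145}
side 50.964962155211175 317.26357145540464 197.97989174089054 [[0.584, -0.812, 0.011], [-0.698, -0.509, -0.504], [0.414, 0.286, -0.864]] [-0.283, 0.477, 1.28]
top 54.087869106326046 314.671773229239 202.86665724865742 [[0.025, -1.0, 0.007], [-0.992, -0.026, -0.125], [0.125, -0.004, -0.992]] [0.015, 0.562, 1.269]
wrist 65.70646984690485 317.84900987327916 200.60841628356087 [[0.42, 0.908, -0.003], [0.875, -0.404, 0.267], [0.242, -0.115, -0.964]] [-0.623, -0.034, 0.38]
```

View pics/a_top.png

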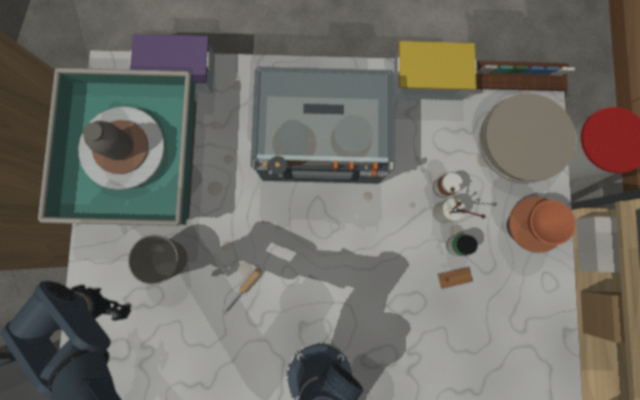

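View pics/a_side.png

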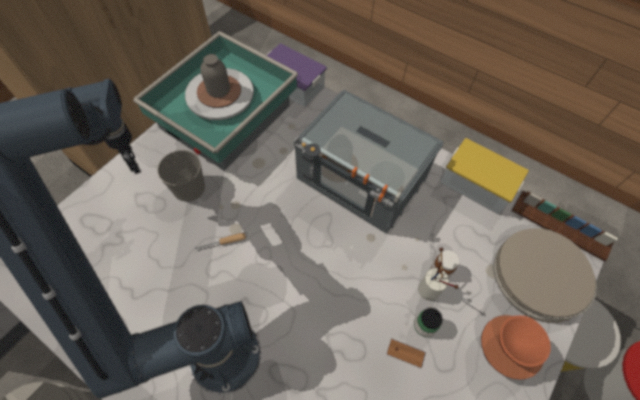

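View pics/a_wrist.png

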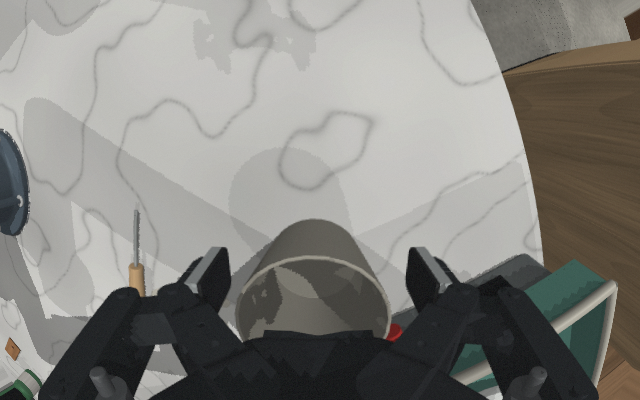

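The top view shows the box at (255–392, 68–182), with its orange tabs along (335–376, 167). The side view shows the tabs at (352,172), (363,178) and (383,190). I'll enlarge both and back-project.

```bash
cat > h.py <<'E'
import numpy as np,cv2
def load(f): return dict(np.load(f))
def foc(s): return 200/np.tan(np.radians(float(s["fovy"]))/2)
def ray(s,u,v):
    f=foc(s); d=np.array([(u-s["cx"])/f,(v-s["cy"])/f,1.0]); R=s["R"]; return -R.T@s["t"],R.T@d
def plane(s,u,v,z):
    o,d=ray(s,u,v); return o+d*(z-o[2])/d[2]
def proj(s,X):
    c=s["R"]@np.asarray(X)+s["t"]; f=foc(s); return np.array([s["cx"]+f*c[0]/c[2],s["cy"]+f*c[1]/c[2]])
E
python3 - <<'E'
from h import *
t=load("a_top.npz");s=load("a_side.npz")
def crop(im,x0,y0,x1,y1,k,n): cv2.imwrite(n,cv2.resize(im[y0:y1,x0:x1,::-1],None,fx=k,fy=k,interpolation=cv2.INTER_CUBIC))
crop(t["image"],240,60,400,190,5,"pics/b_top.png"); crop(s["image"],290,90,450,210,5,"pics/b_side.png")
for n,S in(("top",t),("side",s)):
    hsv=cv2.cvtColor(S["image"],cv2.COLOR_RGB2HSV); m=cv2.inRange(hsv,(3,130,110),(18,255,255))
    k,l,st,c=cv2.connectedComponentsWithStats(m)
    for i in range(1,k):
        if st[i,4]>8: print(n,c[i].round(1),st[i],plane(S,*c[i],0.25).round(3))
E
```

```text
top [634.8 114.1] [630 111  10   7  15] [ 0.815 -0.884  0.25 ]
top [335.  164.8] [333 162   5   7  27] [ 0.643 -0.025  0.25 ]
top [350.8 165.1] [349 162   5   7  30] [ 0.644 -0.069  0.25 ]
top [374.2 168.7] [372 163   6  13  53] [ 0.635 -0.135  0.25 ]
top [541.4 223.8] [ 510  198   65   53 2545] [ 0.492 -0.599  0.25 ]
top [455.4 277.4] [440 270  31  16 290] [ 0.34  -0.357  0.25 ]
side [353.8 171.1] [352 168   5   8  21] [ 0.643 -0.025  0.25 ]
side [365.5 178.2] [364 175   4   7  17] [ 0.642 -0.069  0.25 ]
side [382.3 192.9] [379 186   8  15  44] [ 0.627 -0.14   0.25 ]
side [515.1 345. ] [ 482  317   68   61 3159] [ 0.441 -0.645  0.25 ]
side [405.8 353. ] [389 341  34  25 420] [ 0.262 -0.43   0.25 ]
```

View pics/b_top.png

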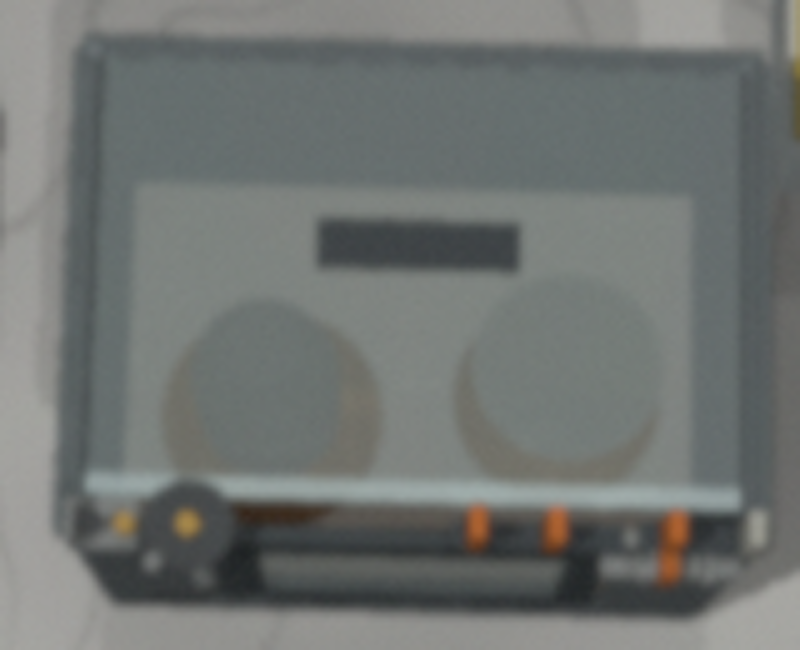

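View pics/b_side.png

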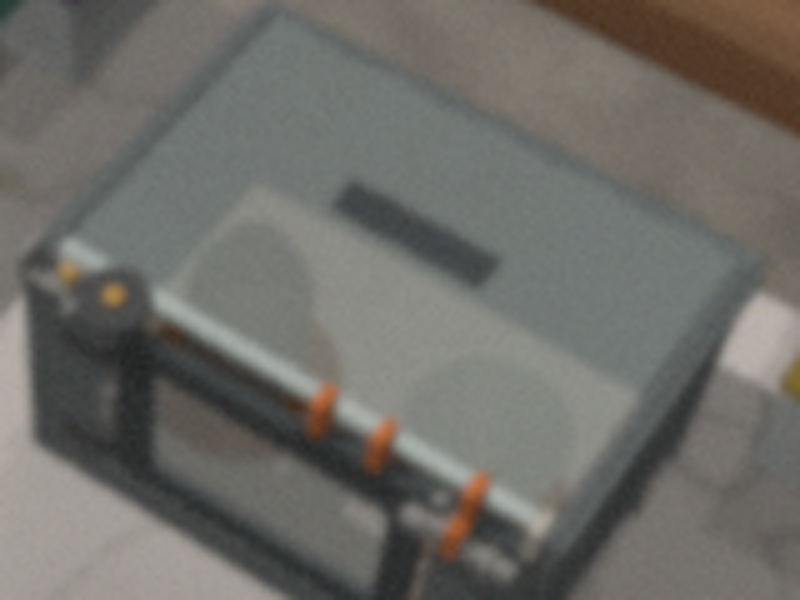

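Run:
```python
from h import *
from scipy.spatial.transform import Rotation as Ro
t=load("a_top.npz");s=load("a_side.npz")
P=lambda x,y,z:print((x,y,z),plane(t,240+x/5-.4,60+y/5-.4,z).round(4))
print("cam",(-t["R"].T@t["t"]).round(3))
for a in [(85,42,.22),(762,55,.22),(58,535,.22),(770,530,.22)]: P(*a)
print('strip');P(90,480,.22);P(735,495,.22)
print('tabs: post trig tab stop')
for x,y in[(479,527),(556,528),(678,528),(757,529)]: P(x,y,.256)
print('knobs');P(187,523,.23);P(125,523,.23)
d=lambda x,y,z:print('side',(x,y),plane(s,290+x/5-.4,90+y/5-.4,z).round(4))
for x,y in[(322,405),(381,442),(478,490),(545,525)]: d(x,y,.256)
d(112,295,.23)
q=np.array([-0.38127096,0.59643063,0.38068542,0.5949635])
print(Ro.from_quat(q).as_matrix().round(3))
# orange masks split by pca: tabs horizontally via local saturated centroid
hsv=cv2.cvtColor(t["image"],cv2.COLOR_RGB2HSV)
big=hsv[160:172,328:395,1]
print(big)
```

```text
cam [0.398 0.035 1.329]
(85, 42, 0.22) [0.938  0.2128 0.22  ]
(762, 55, 0.22) [ 0.9413 -0.1909  0.22  ]
(58, 535, 0.22) [0.6384 0.2154 0.22  ]
(770, 530, 0.22) [ 0.6522 -0.1956  0.22  ]
strip
(90, 480, 0.22) [0.6713 0.1983 0.22  ]
(735, 495, 0.22) [ 0.6724 -0.1753  0.22  ]
tabs: post trig tab stop
(479, 527, 0.256) [ 0.6414 -0.0253  0.256 ]
(556, 528, 0.256) [ 0.6419 -0.0683  0.256 ]
(678, 528, 0.256) [ 0.6438 -0.1366  0.256 ]
(757, 529, 0.256) [ 0.6444 -0.1808  0.256 ]
knobs
(187, 523, 0.23) [0.6452 0.1404 0.23  ]
(125, 523, 0.23) [0.6442 0.1758 0.23  ]
side (322, 405) [ 0.641  -0.0265  0.256 ]
side (381, 442) [ 0.6395 -0.0713  0.256 ]
side (478, 490) [ 0.645  -0.1382  0.256 ]
side (545, 525) [ 0.6475 -0.184   0.256 ]
side (112, 295) [0.6484 0.1419 0.23  ]
[[-0.001 -0.908  0.419]
 [-0.002  0.419  0.908]
 [-1.     0.    -0.002]]
[[ 15  15  14  16  14   9  22  32  29  10  12  14  15  19  17  17  17  16
   17  15  12   7  10  17  13   8  13  17  18  17  16  18  16  19  17  17
   18  18  18  19  18  16  18  19  18  16  14  11  13  16  18  18  19  19
   19  19  19  19  18  20  18  21  16
[... 2365 characters left out ...]
  26  22  29  24
   16   9   8   6  14  24   7  58 132 172 182 174 140  72   9  21  23  22
   22  26  25  30  23  14   9  14  11  13  11  10   8]
 [ 22  19  19  10   9  51  84  85  68  24  10  25  19  29  23  22  18  22
   23   4  75 119 132 117  72  15  26  34  29  25  23  21  17  16  16  16
   13   6   9   9  10  13   9  66 137 176 177 158 110  40   7  14  17  13
   19  17  21  18  14  13   9  13  13  13  10   8   7]
 [ 11  11   8   8   8   8  15  15  12   4  12  13  13  12   8  12  12  15
   16   8  13  32  39  36  14  16  29  28  28  27  26  12   9   8   8   8
    5   5   6   8  11   8  13  70 142 174 179 151  98  22   6   6  12   5
    5   8   9   9   6   6   9   6  14  10   5   7   7]]
```

Request:
move_arm(
  deltas=[85,-43,0,0,-8.5,0,0,85,-43,0,0,-8.5,0,0,85,-43,0,0,-8.5,0,0,85,0,-22,-43,0,0,0,85,0,-22,-43,0,0,0,85,0,-22,-43,0,0,0,85,0,-22,-43,0,0,0,85,0,-22,-43,0,0,0,85,0,-22,-43,0,0,0,85,0,-22,-43,0,0,0],
  force=40,
)

```text
t: 1.15
tcp_pos: [0.4201, 0.2665, 0.3602]
tool_rot: [-0.503, 0.497, 0.503, 0.497]
force: [0.9, 0.3, -0.2]
finger_gap: 0.995
```

Request:
move_arm(
  deltas=[85,0,-22,-43,0,0,0,85,0,-22,-43,0,0,0,85,0,-22,-43,0,0,0,85,0,-22,-43,0,0,0,85,0,-22,-43,0,0,0,85,0,-22,-43,0,0,0,85,0,-22,-43,0,0,0,85,0,-22,-43,0,0,0,85,0,-22,-43,0,0,0,85,0,0,0,0,0,0],
)

```text
t: 2.15
tcp_pos: [0.6246, -0.1224, 0.3587]
tool_rot: [0.502, -0.499, -0.501, -0.498]
force: [0.1, 0.2, 0.3]
finger_gap: 0.994
```

Run:
```python
from station import manip, viewer
import cv2,numpy as np
for n in ["top","wrist"]:
    s=viewer.snapshot(n); cv2.imwrite(f"pics/c_{n}.png",s["image"][...,::-1]); np.savez(f"c_{n}.npz",**s)
st=manip.sense();print(st['t'],st['tcp_pos'],st['q'],st['force'])
from scipy.spatial.transform import Rotation as Ro
print(Ro.from_quat(st['tool_rot']).as_matrix().round(4))
```

```text
2.25 [ 0.62228334 -0.11730123  0.35908056] [-3.62710138e-01  4.31223597e-01  1.23945951e+00  4.14812021e-04
  1.47335956e+00 -1.94361419e+00] [-0.36128323  0.57043529 -1.18296249]
[[-0.0021 -0.9999 -0.0101]
 [ 0.0013 -0.0101  0.9999]
 [-1.      0.0021  0.0013]]
```

View pics/c_wrist.png

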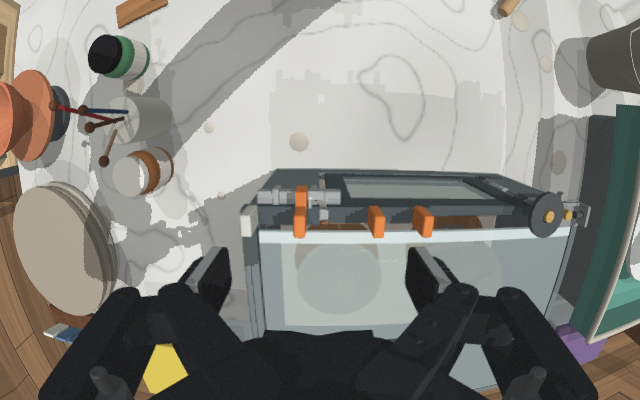

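The wrist view shows the stop at (250,221), tab at (300,222), trigger at (376,222), post at (423,222) and hinge knob at (547,215). I'll cast the fisheye rays.

```bash
cat >> h.py <<'E'
def wray(s,u,v):
    f=foc(s); a=np.array([u-s["cx"],v-s["cy"]]); r=np.hypot(*a); th=r/f
    d=np.array([*(a/r*np.sin(th)),np.cos(th)]); return -s["R"].T@s["t"],s["R"].T@d
def wplane(s,u,v,z):
    o,d=wray(s,u,v); return o+d*(z-o[2])/d[2]
E
python3 - <<'E'
from h import *
s=load("c_wrist.npz"); im=s["image"]
print("f",foc(s),"cam",(-s["R"].T@s["t"]).round(3))
cv2.imwrite("pics/d.png",cv2.resize(im[160:270,230:390,::-1],None,fx=5,fy=5,interpolation=cv2.INTER_CUBIC))
cv2.imwrite("pics/e.png",cv2.resize(im[160:270,360:520,::-1],None,fx=5,fy=5,interpolation=cv2.INTER_CUBIC))
cv2.imwrite("pics/f.png",cv2.resize(im[160:260,480:620,::-1],None,fx=5,fy=5,interpolation=cv2.INTER_CUBIC))
E
```

```text
f 309.70691628693146 cam [ 0.555 -0.12   0.502]
```

View pics/d.png

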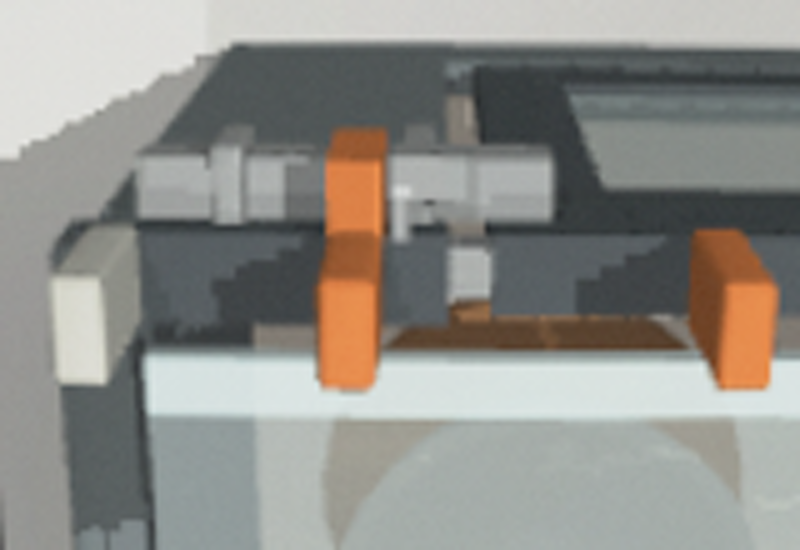

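View pics/e.png

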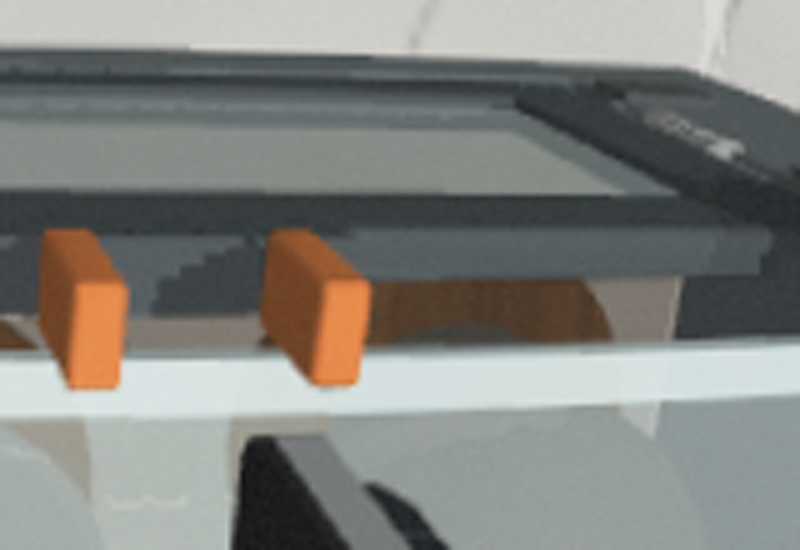

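View pics/f.png

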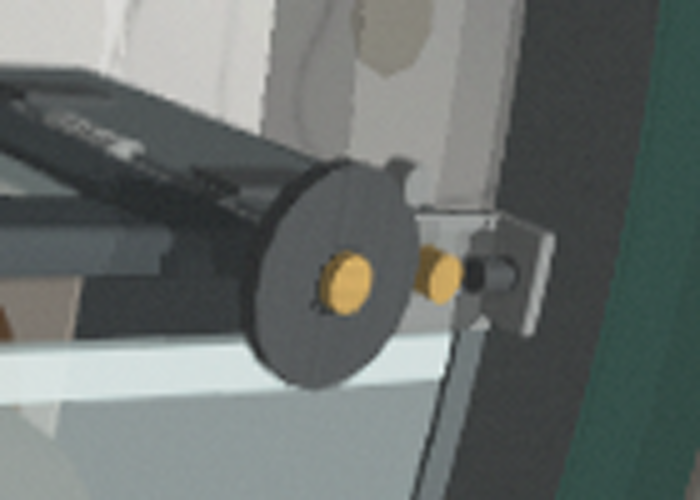

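Run:
```python
from h import *
s=load("c_wrist.npz")
p=lambda n,ox,x,y,z:print(n,wplane(s,ox+x/5-.4,160+y/5-.4,z).round(4))
p("stop",230,81,330,.261);p("tab",230,348,333,.261);p("trig",230,747,334,.261);p("post",360,341,333,.261)
for z in(.227,.235,.245):p("pin",480,349,283,z)
p("lidstripL",230,147,352,.22);p("lidstripR",360,790,341,.22)
```

```text
stop [ 0.6436 -0.1802  0.261 ]
tab [ 0.6434 -0.135   0.261 ]
trig [ 0.6434 -0.0682  0.261 ]
post [ 0.6436 -0.0244  0.261 ]
pin [0.6475 0.1498 0.227 ]
pin [0.6448 0.1419 0.235 ]
pin [0.6414 0.1321 0.245 ]
lidstripL [ 0.6631 -0.1773  0.22  ]
lidstripR [0.663  0.1077 0.22  ]
```

Request:
move_arm(
  deltas=[85,0,-10.5,-25,0,0,0,85,0,-10.5,-25,0,0,0,85,30,0,0,0,0,0,85,20,0,0,0,0,0,85,0,0,0,0,0,0],
)

```text
t: 2.75
tcp_pos: [0.6416, -0.1634, 0.3068]
tool_rot: [-0.5, 0.497, 0.506, 0.496]
force: [-1.2, -0.4, -0.6]
finger_gap: 1.0
```

Run:
```python
from station import manip, viewer
import cv2,numpy as np
s=viewer.snapshot("wrist"); cv2.imwrite(f"pics/g.png",s["image"][...,::-1])
st=manip.sense();print(st['t'],st['tcp_pos'],st['force'])
```

```text
2.8 [ 0.64284    -0.16401952  0.30901959] [0.13043594 0.44863872 0.44162715]
```

View pics/g.png

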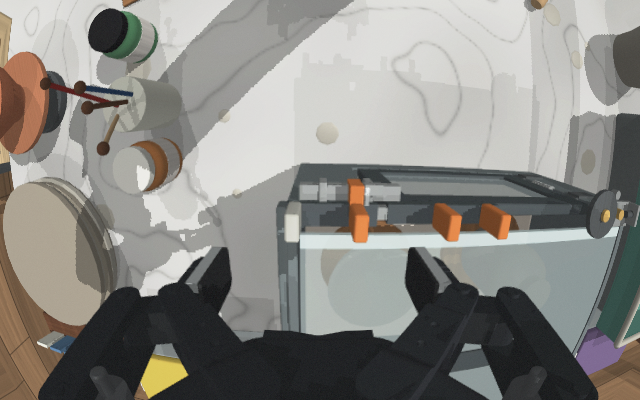

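The stop (293,222) and tab (360,222) lie between the fingertips (228 and 408). Descending.

Request:
move_arm(
  deltas=[85,20,0,-2,0,0,0,85,20,0,0,0,0,0,85,20,0,0,0,0,0,85,10,0,0,0,0,0,85,6,0,0,0,0,0,85,0,0,0,0,0,0,85,0,0,0,0,0,0],
)

```text
t: 3.5
tcp_pos: [0.6449, -0.1681, 0.2356]
tool_rot: [0.504, -0.497, -0.502, -0.497]
force: [-0.5, 0.6, -0.2]
finger_gap: 0.994
```

Run:
```python
from station import manip, viewer
import cv2,numpy as np
for n in("wrist","side"):
    s=viewer.snapshot(n); cv2.imwrite(f"pics/h_{n}.png",s["image"][...,::-1])
cv2.imwrite(f"pics/h_side.png",cv2.resize(s["image"][80:230,270:470,::-1],None,fx=4,fy=4))
st=manip.sense();print(st['t'],st['tcp_pos'],st['force'])
```

```text
3.6 [ 0.64481173 -0.16821072  0.2356255 ] [ 0.40228378 -0.38854146  0.39994191]
```

View pics/h_wrist.png

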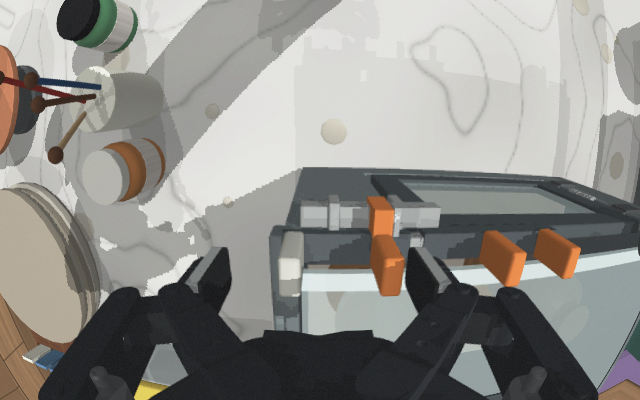

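View pics/h_side.png

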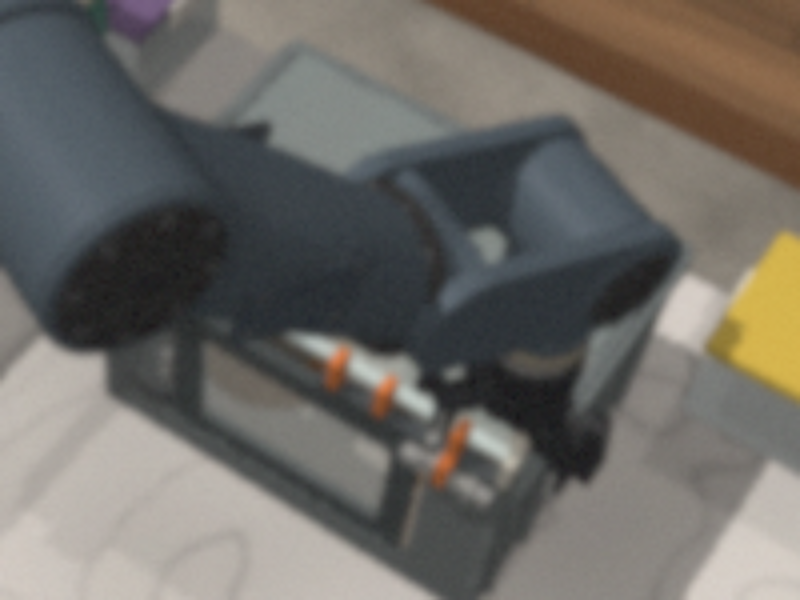

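Request:
move_arm(
  deltas=[75,3,0,0,0,0,0,65,0,0,0,0,0,0,56,0,0,0,0,0,0,50,0,0,0,0,0,0,46,0,0,0,0,0,0,42,0,0,0,0,0,0,39,0,0,0,0,0,0,36,0,0,0,0,0,0,34,0,0,0,0,0,0,33,0,0,0,0,0,0],
  force=30,
)

```text
t: 4.6
tcp_pos: [0.6442, -0.168, 0.2316]
tool_rot: [-0.503, 0.497, 0.503, 0.497]
force: [0.2, 4.5, 4.7]
finger_gap: 0.41
```

Run:
```python
from station import manip, viewer
import cv2,numpy as np
s=viewer.snapshot("wrist"); cv2.imwrite(f"pics/i.png",s["image"][...,::-1])
st=manip.sense();print(st['t'],st['tcp_pos'],st['force'],st['finger_gap']*85.4)
```

```text
4.65 [ 0.64420401 -0.1679992   0.23157425] [-0.46511174  3.91185607  4.64590038] 35.041861168353584
```

View pics/i.png

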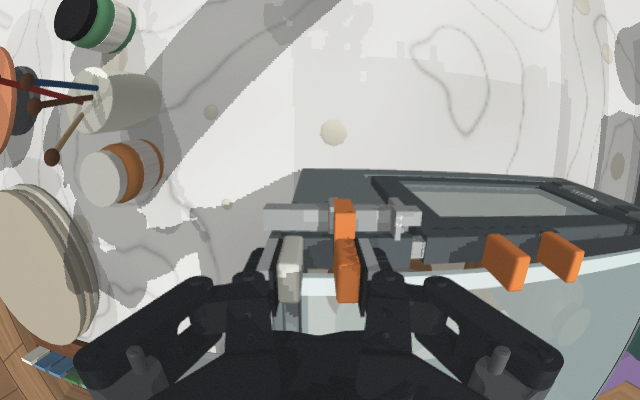

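The catch is closed to 35 mm and its bolt is drawn back, with the tab (347,270) against the stop (290,270). I'll release and move over the grip.

Request:
move_arm(
  deltas=[60,0,0,0,0,0,0,85,0,0,0,0,0,0,85,0,0,0,0,0,0,85,-30,0,0,0,0,0,85,-30,0,0,0,0,0,85,0,0,40,0,0,0,85,0,0,40,0,0,0,85,0,0,30,0,0,0,85,0,0,20,0,0,0,85,0,0,0,0,0,0],
)

```text
t: 5.65
tcp_pos: [0.6422, -0.0357, 0.2912]
tool_rot: [-0.504, 0.496, 0.504, 0.496]
force: [-0.4, 0.5, -0.5]
finger_gap: 0.998
```

Run:
```python
from station import manip, viewer
import cv2,numpy as np
s=viewer.snapshot("wrist"); cv2.imwrite(f"pics/j.png",s["image"][...,::-1]);np.savez("j.npz",**s)
st=manip.sense();print(st['t'],st['tcp_pos'],st['force'],st['finger_gap']*85.4)
```

```text
5.7 [ 0.64249741 -0.03746152  0.29117906] [-0.20328524 -1.16679897  0.26073235] 84.93479782846782
```

View pics/j.png

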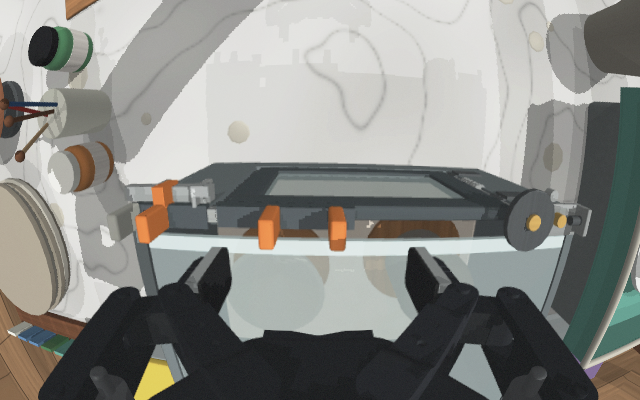

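Run:
```python
from h import *
s=load("j.npz")
im=s["image"];cv2.imwrite("pics/k.png",cv2.resize(im[180:270,100:360,::-1],None,fx=3,fy=3,interpolation=cv2.INTER_CUBIC))
```

```text
(no output)
```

View pics/k.png

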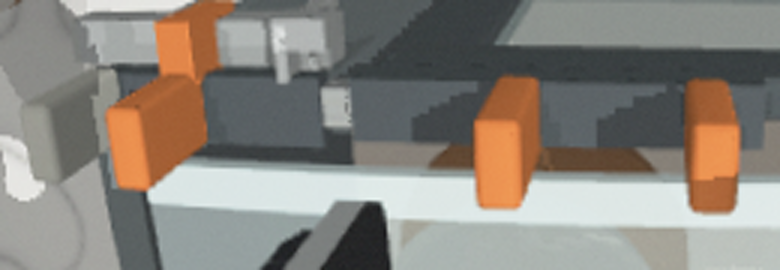

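Run:
```python
from h import *
s=load("j.npz")
for n,x,y in(("trig",500,163),("post",715,166),("tab",131,148),("stop",45,145)): print(n,wplane(s,100+x/3-.33,180+y/3-.33,.261).round(4))
```

```text
trig [ 0.6433 -0.0673  0.261 ]
post [ 0.6431 -0.024   0.261 ]
tab [ 0.6435 -0.1534  0.261 ]
stop [ 0.6441 -0.1791  0.261 ]
```

Request:
move_arm(
  deltas=[85,20,-0.5,-0.7,0,0,0,85,20,0,0,0,0,0,85,14,0,0,0,0,0,85,6,0,0,0,0,0,85,0,0,0,0,0,0,75,0,0,0,0,0,0,65,0,0,0,0,0,0,56,0,0,0,0,0,0],
)

```text
t: 6.5
tcp_pos: [0.6443, -0.0411, 0.2333]
tool_rot: [0.505, -0.497, -0.501, -0.496]
force: [-1.2, -6.6, 3.1]
finger_gap: 0.655
```

Request:
move_arm(
  deltas=[50,0,0,0,0,0,0,45,0,0,0,0,0,0,40,0,0,0,0,0,0,37,0,0,0,0,0,0,34,0,0,0,0,0,0,30,0,0,0,0,0,0,30,0,0,0,0,0,0],
  force=50,
)

```text
t: 7.2
tcp_pos: [0.6445, -0.0375, 0.2349]
tool_rot: [0.504, -0.495, -0.502, -0.499]
force: [-1.3, 3.3, 9.0]
finger_gap: 0.425
```

Run:
```python
from station import manip, viewer
import cv2,numpy as np
s=viewer.snapshot("wrist"); cv2.imwrite(f"pics/l.png",s["image"][...,::-1]);np.savez("l.npz",**s)
st=manip.sense();print(st['t'],st['tcp_pos'],st['force'],st['ft_torque'],st['finger_gap']*85.4,st['q'])
```

```text
7.25 [ 0.64451284 -0.03753109  0.23489087] [-1.61787406  3.81193669  9.13970328] [ 0.14176313  0.23571995 -0.26525345] 36.74868904126475 [-0.23196023  0.54993829  1.37824269  0.00230114  1.20824022 -1.8154793 ]
```

View pics/l.png

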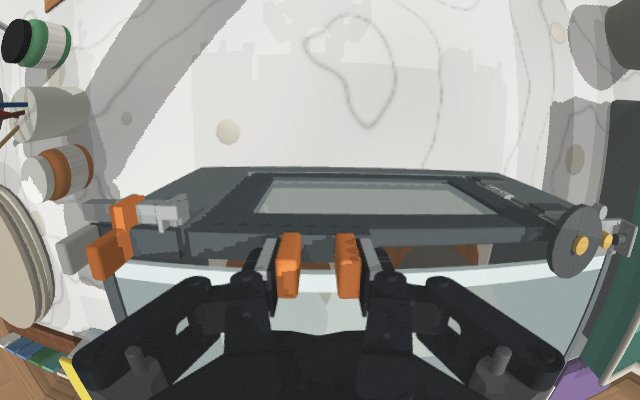

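Grip squeezed to 36.7 mm with the gate shut. The arc about the hinge is r = 177.5 mm, so 4°/row means ty 12.4 and tz 0.43.

Request:
move_arm(
  deltas=[30,-1,6.2,0.1,2,0,0,30,0,12.4,0.43,4,0,0,30,0,12.4,0.43,4,0,0,30,0,12.4,0.43,4,0,0,30,0,12.4,0.43,4,0,0,30,0,12.4,0.43,4,0,0],
  force=60,
)

```text
t: 7.85
tcp_pos: [0.5785, -0.0246, 0.2349]
tool_rot: [-0.4, 0.581, 0.397, 0.587]
force: [3.9, 8.5, 4.8]
finger_gap: 0.424
```

```bash
cat > st.py <<'E'
from station import manip
import numpy as np
from scipy.spatial.transform import Rotation as Ro
st=manip.sense();p=st['tcp_pos'];M=Ro.from_quat(st['tool_rot']).as_matrix()
h=np.array([.6433,.1397]);d=h-p[:2]
print(st['t'],p.round(4),'F',st['force'].round(1),'gap',round(st['finger_gap']*85.4,1),'r',round(np.hypot(*d),4),'ang pos',round(np.degrees(np.arctan2(d[0],d[1])),1),'tool',round(np.degrees(np.arctan2(M[0,2],M[1,2])),1),'Ftool',(M.T@st['force']).round(1),'tau',st['ft_torque'].round(2),st['q'].round(2))
E
python3 st.py
```

```text
7.85 [ 0.5785 -0.0246  0.2349] F [3.9 8.5 4.8] gap 36.2 r 0.1766 ang pos 21.5 tool 21.4 Ftool [-4.7 -0.6  9.3] tau [ 0.26 -0.24  0.11] [-0.24  0.46  1.55  0.    1.12 -1.44]
```

Request:
move_arm(
  deltas=[30,0,12.4,1,4,0,0,30,0,12.4,0.43,4,0,0,30,0,12.4,0.43,4,0,0,30,0,12.4,0.43,4,0,0,30,0,12.4,0.43,4,0,0,30,0,12.4,0.43,4,0,0],
)

```text
t: 8.45
tcp_pos: [0.5181, 0.0156, 0.2348]
tool_rot: [-0.27, 0.651, 0.268, 0.657]
force: [5.2, 8.0, 5.0]
finger_gap: 0.423
```

```bash
python3 st.py
```

```text
8.45 [0.5181 0.0156 0.2348] F [5.2 8.  5. ] gap 36.2 r 0.1762 ang pos 45.2 tool 45.3 Ftool [-5.   1.9  9.4] tau [0.26 0.16 0.71] [-0.19  0.38  1.7   0.    1.06 -0.97]
```

Request:
move_arm(
  deltas=[30,0,12.4,0.8,4,0,0,30,0,12.4,0.43,4,0,0,30,0,12.4,0.43,4,0,0,30,0,12.4,0.43,4,0,0,30,0,12.4,0.43,4,0,0,30,0,12.4,0.43,4,0,0],
)

```text
t: 9.05
tcp_pos: [0.4785, 0.0781, 0.2349]
tool_rot: [-0.128, 0.692, 0.127, 0.699]
force: [7.5, 4.7, 5.2]
finger_gap: 0.423
```

```bash
python3 st.py
```

```text
9.05 [0.4785 0.0781 0.2349] F [7.5 4.7 5.2] gap 36.1 r 0.176 ang pos 69.5 tool 69.3 Ftool [-5.2  1.7  8.7] tau [-0.03  0.24  0.72] [-0.07  0.33  1.78  0.    1.02 -0.43]
```

Request:
move_arm(
  deltas=[30,0,12.4,0.8,4,0,0,30,0,12.4,0.43,4,0,0,30,0,12.4,0.43,4,0,0,30,0,12.4,0.43,4,0,0,30,0,9.3,0.3,3,0,0,30,0,6.2,0.1,2,0,0,30,0,3.1,0.05,1,0,0,30,0,0,0,0,0,0,30,0,0,0,0,0,0,30,0,0,0,0,0,0],
)

```text
t: 10.05
tcp_pos: [0.4674, 0.1446, 0.2349]
tool_rot: [0.007, 0.704, -0.007, 0.71]
force: [4.9, 3.1, 6.9]
finger_gap: 0.424
```

```bash
python3 st.py
python3 - <<'E'
from station import viewer
import cv2,numpy as np
for n in["top","side","wrist"]:
    s=viewer.snapshot(n); cv2.imwrite(f"pics/m_{n}.png",s["image"][...,::-1]);np.savez(f"m_{n}.npz",**s)
E
python3 st.py
```

```text
10.05 [0.4674 0.1446 0.2349] F [4.9 3.1 6.9] gap 36.2 r 0.176 ang pos 91.6 tool 91.1 Ftool [-6.9  3.2  4.9] tau [0.03 0.51 0.78] [0.07 0.34 1.77 0.   1.03 0.09]
10.2 [0.4674 0.1446 0.2349] F [6.7 3.7 6.2] gap 36.5 r 0.176 ang pos 91.6 tool 91.1 Ftool [-6.2  3.8  6.7] tau [-0.01  0.55  0.79] [0.07 0.34 1.77 0.   1.03 0.09]
```

View pics/m_wrist.png

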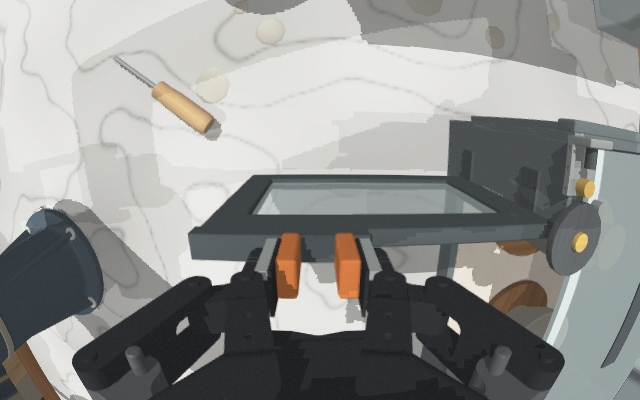

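View pics/m_top.png

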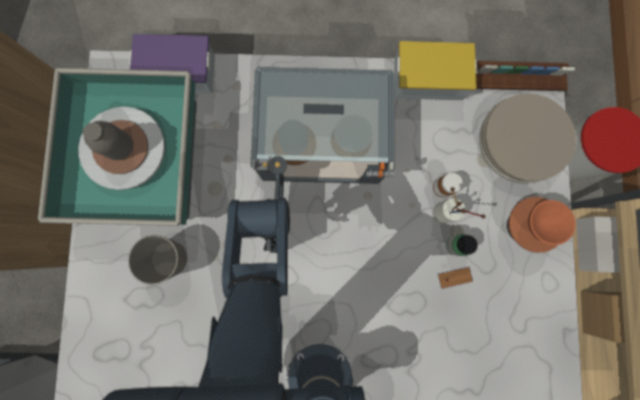

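View pics/m_side.png

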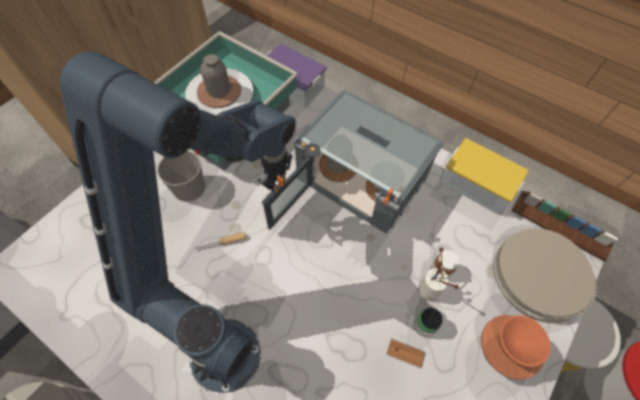

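The gate stands about 91° open, with the grip still squeezed in the fingers (280–365, 265 in the wrist view). The pots, jars, bucket and tools are where they stood in the top and side views. The catch is drawn back at (375–390, 168) in the top view. Handing in.

```bash
python3 -c "
from station import job
print(job.sign_off())"; python3 st.py
```

```text
the job is handed in; nothing more can be done
None
the job is handed in; nothing more can be done
```

The gate is open and held, and the job is handed in; no verdict was reported. I squeezed the slide catch shut to a 35 mm opening, which draws the bolt fully back. I then squeezed the grip to about 36.5 mm and swung the gate through its click along the arc about the hinge.

My last checks, at 10.2 s of the 51 s allowed:
- **Gate:** it stood about 91° open (1.6 rad) by tool position and yaw, which agree to 0.5°. It was still, with the tool position unchanged between the last two readings.
- **Grip:** the fingers were at 36.5 mm. That is slightly under the nominal 38 mm fully squeezed, so I take the trigger as fully in.
- **Forces:** the last reading was about 10 N on the tool, and every reading I took was under about 11 N.
- **Slide catch:** after release, its tab had travelled about 18 mm by the wrist camera, and it still looked drawn back in the final top view.
- **Pots, jars, bucket and tools:** they looked undisturbed by eye in the final top and side pictures, but I did not measure their positions.

No check failed.

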